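Hang a sample bin on the slotted bench rail

TASK

Hang the loose sample bin in the free bay of the slotted rail, centred on the spring catch: holding it nose-up, tuck its upturned back lip into the groove and up behind the upper slat, then let go so that it hangs there nose-up, its back edge resting on the catch. Then press its front down until the bin sits level and its back edge snaps home behind the catch, let it go, and leave the other things on the bench where they are.

Things in the scene. Friction and masses are not known exactly. Their poses are not given: they have to be found in the camera images.
- bin: Loose open bin of grey painted sheet metal on the bench: 52 mm wide (y), 90 mm deep (x), 0.13 to 0.23 kg. Origin: centre of its underside; +x to its back, z up. Back plate: rear face at x = 45 mm, 3 mm thick, z = 0 to 57 mm. Front wall at x = -45 mm, z = 0 to 34 mm. Floor at z = 10 to 13 mm, hollow below: it stands on the lower edges of back plate and front wall.
- sides (a point): Point in the bin at (0, 0, 28) mm of its frame, axes as the bin's: midway between the side walls, whose outer faces are y = +-26 mm (2.5 mm thick, z = 10 to 46 mm, the whole depth). Good to grip across; the gripper may lean there.
- hook_tip (a point): Top of the bin's upturned lip, at (53.5, 0, 68) mm in the bin's frame; axes as the bin's. The hook, 36 mm wide (y), sits on top of the back plate: a level neck, z = 54 to 57 mm, runs back from x = 45 to 55 mm and ends in the lip, x = 52 to 55 mm, which rises to z = 68 mm.
- front_ledge (a point): Middle of the top of the bin's front finger ledge, at (-52, 0, 34) mm in the bin's frame; axes as the bin's. A flat lip 14 mm deep (x = -59 to -45 mm), 52 mm wide, 3 mm thick. The place to press.
- rail: Fixed aluminium slotted rail on two dark end posts (y = +-182 mm), 380 mm long (y), 145 mm high. Origin: on the bench under the middle of its front face, which is the plane x = 0; +x goes into the rail, z up. Three bays at y = -120, 0, +120 mm: two hold fixed bins of the same kind, one, in any place, is free.
- groove (a point): Middle of the upper slat's lower front edge, 109.5 mm above the bench; axes as the rail's. The upper slat is 5 mm thick (x = 0 to 5 mm) and 35 mm high. Below it is the groove, 27 mm high and open behind; below that the lower slat, 12 mm thick, front face at x = 0. At its foot a ledge, top 50 mm above the bench, sticks out 5 mm to the front.
- bay: The free bay. Origin: on the rail's front face, level with the ledge's top (50 mm above the bench), mid-bay; axes as the rail's. A seated bin has its origin at (-45, 0, 0) mm here, axes parallel: back plate on the ledge, lip behind the upper slat, whose underside is z = 59.5 mm here (2.5 mm over the neck). Level, the lip cannot get in: the ledge is in the way; nose-up it can.
- catch_edge (a point): Top edge of the bay's spring catch, at (-7.5, 0, 3.5) mm in the bay's frame; axes as the rail's. The catch is a steel leaf 24 mm wide, hinged at its front (x = -24 mm, z = -3 mm in the bay's frame), that slopes up towards the rail and drops off at this edge, leaving a 7.5 mm gap for the back plate's foot. A bin hooked in and let go rests on the slope, 0.1 to 0.3 rad nose-up.
- catch (a joint): Angle of the catch leaf: 0 = sprung up, at most 0.5 rad when pushed down. Pressing the hooked bin's front ledge down with roughly 5 N makes its back edge push the leaf down and pass it; the leaf then springs up in front of the back plate.
- bin_a: Fixed bin with tins, of the loose bin's shape, hung in another bay; its origin is on the rail's front face level with the ledge's top, as the free bay's, axes as the rail's.
- bin_b: Fixed bin with a tin, as bin_a, in the remaining bay.
- jar: White jar, 80 mm across, 100 mm high, standing; origin at the centre of its underside. Bystander.
- tin1: Round lidded aluminium sample tin, 54 mm across, 40 mm high; origin at the centre of its underside. Bystander.
- tin2: Another such tin. Bystander.
- tin3: Another such tin. Bystander.
- cup: Open steel cup, 52 mm across, 50 mm high; origin at the centre of its underside. Bystander.
- spatula: Spatula lying on the bench. Bystander.
Mind the look-alikes: they are no part of the job. Leave any purple, turquoise or yellow look-alike of the bin alone.

How it is judged:
By the outcome, as a careful person would: the job done as asked, in the order asked, and still so for the second after the job is handed in, with the robot touching nothing.
It also fails if it takes over 48 s, if anything falls off the work surface, if the arm or the gripper's body presses on something with over 40 N, if the wrist force passes 120 N, or if a joint passes its speed limit or range.

ROBOT

A 6-joint arm with a two-finger parallel gripper is mounted at the origin on the work surface. World frame = base frame: x ahead of the robot, y to its left, z up, the work surface at z = 0. Lengths are in m, angles in rad, forces in N, time in s.
With the tool pointing down it reaches from about 0.25 to 0.725 m from the base axis. Payload 4 kg.
Tool frame: the origin (TCP) lies at the very end of the fingers, on their centre line; the grasp point (between the pads) lies 19 mm behind it; z points along the fingers, y is the line along which they close (so a half turn about z gives the same grasp; the last joint's range is limited). The gripper opens to 85 mm and grips with 20 to 120 N. Pads are 22 mm wide; open, the fingers measure 114 mm over their backs; the gripper's body (76 mm by 85 mm) begins 54 mm behind the grasp point. The pads swing forward as they close: fully open they stand 13 mm farther back than shut.
Start: joints at [-1.169, 0.241, 0.005, 1.335, 0, 1.571], TCP at [0.196, -0.46, 0.231] pointing down, gripper open.
Joint ranges: [-2.72, 2.72], [-1.05, 1.87], [-1.09, 1.28], [-1.99, 2.15], [-1.42, 1.44], [-3.14, 3.14]. Speed limits (rad/s): [2.79, 2.79, 3.14, 3.14, 3.14, 3.14].

INTERFACE

Orientations are given as a unit quaternion [x, y, z, w].
In Python, from workcell import bot, vision, workorder gives the robot as it stands.
- The arm moves only by the shell command python3 -m creep 'ROWS' [OPENING]. ROWS is JSON, a list of rows, each a list of 2 entries, a list of its own where there are three numbers: the shift along the tool's x, y, z in mm, then the turn, a rotation vector about the tool's x, y, z in rad. In form: [[[dx, dy, dz], [wx, wy, wz]], ...]. A call has 1 to 12 rows; each row shifts and turns the commanded pose from where the row before left it, along the tool's axes as they then stand; what a row does not reach is not made up. A row lasts 1/8 s, in which the tool goes at most 62.5 mm and 10.7 degrees, less where a joint would pass 70% of its speed; a pose out of reach is approached as far as the arm can. A call is refused whole if a number of a shift passes 62.5 or a number of a turn 0.188, either way. A call with a gripper value outside its range is refused whole. OPENING is the finger opening in mm, from 0 to 85.4, set as the call begins (- or left out, the last holds). The fingers move at their own pace and stop on an object; the grip force is fixed at half the most. Time passes only in rows, so rows that do not move let the fingers close. It gives the time, the measured TCP pose, the force, the opening and the grip force at its end, in the units of the state.
- bot.get_obs(): the state, without advancing time (a new reading comes with each control period).
- vision.camera(name): name is "side" or "top" or "wrist"; returns a dict with "image" (420x560x3 uint8, blue, green, red), "z_map" (420x560 float32, m along the optical axis (not along the pixel's ray), 0 where there is no reading), "K" (3x3 intrinsics, pixels), "k1" (the pictures are not rectified: a ray, as slopes to the right and down, at radius r is drawn at 1 + k1 r^2 times it, then the intrinsics apply), "rvec" (rotation vector, rad) and "tvec" (3), from world to camera coordinates, as OpenCV has them; the wrist camera has in their place "tool_from_camera" (4x4, takes a point from camera to tool coordinates, whose origin is the TCP and whose axes are the flange's). Camera axes: x right, y down, z forward; pixel columns grow to the right and rows downward; lengths in m; the calibration is good to about 2 mm. A picture is of the moment at which its call begins: read the wrist's pose just before it.
- workorder.job_done(): hands the job in; it is judged then, once.
Trained networks look in a picture, given as the dict that the camera call returned (one of the last four; its "shot" number tells which), for a name from the list of things; names that differ only in an ending like _2 or _b are one class to them, and where a whole thing is asked for, a point or a joint stands for the part that bears it (a point fixed in the world has none). Each returns a list of dicts, best first, with "score" (0 to 1); they miss things now and then, are a little off and sometimes report something else, mostly with a low value. They report only what shows in the picture. A call takes as long as a camera call. They do not tell look-alikes from the thing itself.
- vision.spot_in(picture, query): "position" ([column, row] in pixels, amid what is visible of it).
- vision.place_of(picture, query): "position" ([column, row] in pixels: a listed point, or the origin of a listed thing).
The state is a dict: "clock": time; "joint_pos": joint angles; "joint_vel": joint speeds; "tau": joint torques, N m; "eef_pos": TCP position; "tool_rot": TCP orientation; "ft_force": force on the tool from outside, world axes, zero at the start; "ft_torque": the same for the moment, N m; "grip_width": finger opening in m; "grasp_force": force on a finger pad.
Only numpy, scipy, OpenCV 4.12 (cv2) and the standard library are available. Lean on these libraries where they do the work, as an engineer would, in place of code of your own. Each camera call takes 0.05 s, during which the arm holds its last target. There are 200 camera calls.

## Working session

There is one attempt and no reset: what is moved stays moved. The work goes in short steps, Python scripts to look and compute and a shell command to move; the robot and the scene stay as the last step left them, time stands still between calls to the robot, and variables do not carry over. Pictures are saved under pics/ and viewed, at most 10 in all, crops included, and the job is handed in when it is done.

```bash
mkdir -p pics
cat > h.py <<'E'
import numpy as np, cv2
from scipy.spatial.transform import Rotation as R
from workcell import bot, vision, workorder
def shot(n):
    o=bot.get_obs(); c=vision.camera(n); c['obs']=o
    if n=='wrist':
        T=np.eye(4);T[:3,:3]=R.from_quat(o['tool_rot']).as_matrix();T[:3,3]=o['eef_pos']
        c['W']=T@c['tool_from_camera']
    else:
        T=np.eye(4);T[:3,:3]=R.from_rotvec(np.ravel(c['rvec'])).as_matrix();T[:3,3]=np.ravel(c['tvec']);c['W']=np.linalg.inv(T)
    return c
def ray(c,p):
    K=c['K'];x=np.array([(p[0]-K[0,2])/K[0,0],(p[1]-K[1,2])/K[1,1]]);u=x.copy()
    for _ in range(20):u=x/(1+c['k1']*(u@u))
    return np.array([*u,1.])
def depth(c,p):
    a,b=int(round(p[1])),int(round(p[0]));w=c['z_map'][max(a-2,0):a+3,max(b-2,0):b+3];w=w[w>0]
    z=np.median(w) if len(w) else np.nan
    return (c['W']@[*(ray(c,p)*z),1])[:3]
def onz(c,p,z):
    d=c['W'][:3,:3]@ray(c,p);o=c['W'][:3,3];return o+d*(z-o[2])/d[2]
def cloud(c):
    v,u=np.mgrid[0:420,0:560];K=c['K'];x=np.stack([(u-K[0,2])/K[0,0],(v-K[1,2])/K[1,1]],-1);q=x.copy()
    for _ in range(15):q=x/(1+c['k1']*(q**2).sum(-1,keepdims=True))
    z=c['z_map'];P=np.concatenate([q*z[...,None],z[...,None]],-1)@c['W'][:3,:3].T+c['W'][:3,3];P[z==0]=np.nan
    return P
def px(c,P):
    q=c['W'][:3,:3].T@(np.array(P)-c['W'][:3,3]);s=q[:2]/q[2];s=s*(1+c['k1']*(s@s));K=c['K'];return [K[0,0]*s[0]+K[0,2],K[1,1]*s[1]+K[1,2]]
E
python3 - <<'E'
from h import *
np.set_printoptions(precision=4,suppress=True)
for n in('top','side'):
    c=shot(n);cv2.imwrite(f'pics/{n}0.png',c['image'])
    print(n,c['W'][:3,3])
    for q in['bin','sides','hook_tip','front_ledge','rail','groove','bay','catch_edge','bin_a']:
        for d in vision.place_of(c,q)[:5]: print(q,round(d['score'],2),np.round(d['position']),depth(c,d['position']))
E
```

```text
top [ 0.2554 -0.0363  1.07  ]
bin 0.95 [440. 261.] [ 0.3509 -0.463   0.0145]
bin 0.93 [394. 324.] [ 0.1804 -0.3302  0.0135]
bin 0.83 [325. 242.] [ 0.3962 -0.143   0.0118]
bin 0.82 [232. 153.] [0.6188 0.1151 0.099 ]
bin 0.76 [388. 258.] [ 0.3547 -0.3166  0.0141]
sides 0.85 [325. 239.] [ 0.4039 -0.1432  0.0127]
sides 0.84 [380. 196.] [ 0.5313 -0.2986  0.0129]
sides 0.76 [397. 326.] [ 0.1753 -0.3371  0.0137]
sides 0.71 [379. 196.] [ 0.5305 -0.295   0.0124]
sides 0.61 [388. 259.] [ 0.3536 -0.3175  0.0141]
hook_tip 0.89 [390. 172.] [ 0.6057 -0.3324  0.0009]
hook_tip 0.83 [396. 237.] [ 0.4157 -0.3451  0.0011]
hook_tip 0.75 [441. 242.] [ 0.3967 -0.45    0.058 ]
hook_tip 0.73 [422. 332.] [ 0.1581 -0.4093  0.0035]
hook_tip 0.62 [337. 254.] [ 0.36   -0.1708  0.0568]
front_ledge 0.82 [384. 276.] [ 0.3045 -0.3006  0.034 ]
front_ledge 0.82 [377. 325.] [ 0.1764 -0.2785  0.0334]
front_ledge 0.8 [320. 218.] [ 0.4598 -0.1274  0.0329]
front_ledge 0.63 [373. 211.] [ 0.4832 -0.2722  0.0329]
rail 0.71 [234. 157.] [0.6071 0.1095 0.0973]
groove 0.82 [232. 143.] [0.6415 0.1144 0.1112]
bay 0.56 [276. 158.] [
[... 1195 characters left out ...]
_ledge 0.91 [321. 294.] [ 0.4811 -0.2741  0.0338]
front_ledge 0.81 [170. 310.] [ 0.2175 -0.5107  0.2703]
front_ledge 0.73 [250. 408.] [ 0.3085 -0.4995  0.034 ]
front_ledge 0.61 [236. 313.] [ 0.3029 -0.3003  0.0335]
rail 0.79 [341. 205.] [ 0.6452  0.1147 -0.0002]
groove 0.73 [342. 171.] [0.6418 0.126  0.1068]
bay 0.68 [351. 215.] [ 0.6191 -0.0367  0.0633]
catch_edge 0.55 [344. 211.] [0.615  0.0043 0.0514]
catch_edge 0.42 [324. 295.] [ 0.4858 -0.2776  0.0337]
bin_a 0.93 [166. 344.] [ 0.1792 -0.3827  0.0655]
bin_a 0.85 [347. 308.] [ 0.5227 -0.3153  0.0297]
bin_a 0.85 [337. 173.] [0.6327 0.1441 0.0932]
bin_a 0.85 [274. 272.] [ 0.3955 -0.1804  0.0249]
bin_a 0.76 [340. 192.] [0.6329 0.0962 0.0558]
```

View pics/top0.png

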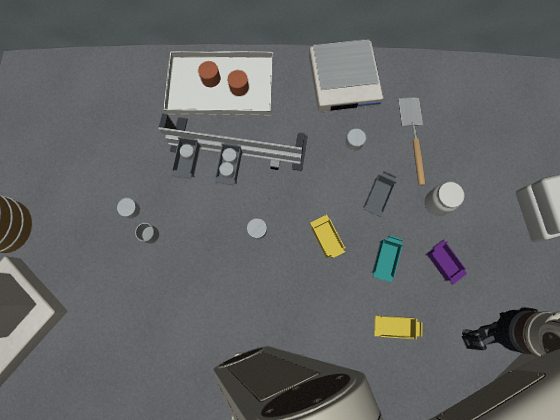

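View pics/side0.png

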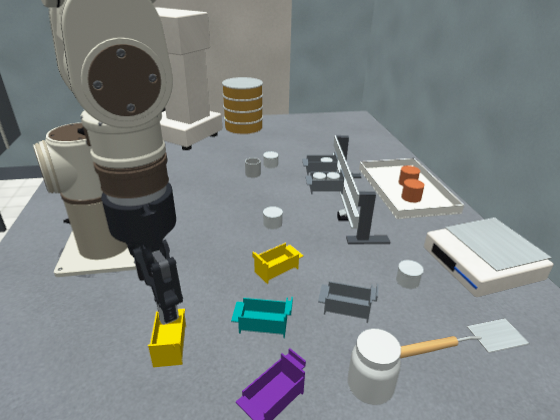

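Bin-like things in the top view: yellow (327,237), yellow (398,327), turquoise (388,259), purple (446,262), grey (380,195). The loose bin must be the grey one. The rail's bins at (186,158) and (228,165) are the fixed ones, and the free bay is at the right end, with the catch at about (276,163). Next I'll confirm this in a crop and fit the geometry.

Run:
```python
from h import *
np.set_printoptions(precision=4,suppress=True)
c=shot('top');s=shot('side')
a=cv2.resize(c['image'][100:230,250:420],None,fx=3,fy=3,interpolation=cv2.INTER_CUBIC)
b=cv2.resize(s['image'][180:330,310:400],None,fx=2.6,fy=2.6,interpolation=cv2.INTER_CUBIC)
b=cv2.copyMakeBorder(b,0,a.shape[0]-b.shape[0],0,0,cv2.BORDER_CONSTANT) if b.shape[0]<a.shape[0] else b[:a.shape[0]]
cv2.imwrite('pics/crop.png',np.hstack([a,b]))
for n,k in(('top',c),('side',s)):
    P=cloud(k).reshape(-1,3)
    # rail top
    m=(abs(P[:,2]-.144)<.006)&(P[:,0]>.55)&(P[:,0]<.8)&(P[:,1]>-.15)&(P[:,1]<.35)
    q=P[m]; print(n,'rail top',len(q),q.mean(0),q.min(0),q.max(0))
    l=cv2.fitLine(q[:,:2].astype(np.float32),cv2.DIST_HUBER,0,.01,.01).ravel();print('line',l,np.degrees(np.arctan2(l[1],l[0])))
    for lo,hi in((.025,.075),):
        m=(P[:,2]>lo)&(P[:,2]<hi)&(P[:,0]>.42)&(P[:,0]<.66)&(P[:,1]>-.37)&(P[:,1]<-.22)
        q=P[m];r=cv2.minAreaRect((q[:,:2]*1000).astype(np.float32));print('bin rect',r,len(q))
    m=(abs(P[:,2]-.046)<.004)&(P[:,0]>.42)&(P[:,0]<.66)&(P[:,1]>-.37)&(P[:,1]<-.22);q=P[m];print('sidetops',cv2.minAreaRect((q[:,:2]*1000).astype(np.float32)),len(q))
    for q in('hook_tip','front_ledge','bin','catch_edge','bay','groove'):
        z={'hook_tip':.068,'front_ledge':.034,'bin':0,'catch_edge':.0535,'bay':.05,'groove':.1095}[q]
        for d in vision.place_of(k,q):
            w=onz(k,d['position'],z)
            if w[0]>.45: print(q,round(d['score'],2),np.round(d['position']),w)
```

```text
top rail top 540 [0.6495 0.1176 0.1435] [ 0.6156 -0.073   0.1381] [0.7086 0.3051 0.1488]
line [0.1239 0.9923 0.6422 0.1118] 82.88412
bin rect ((530.392333984375, -291.111083984375), (53.2413215637207, 113.71533203125), 66.21549987792969) 379
sidetops ((532.784423828125, -292.19891357421875), (53.17646789550781, 89.70175170898438), 66.20853424072266) 87
hook_tip 0.8 [386. 172.] [ 0.5843 -0.3036  0.068 ]
front_ledge 0.89 [372. 210.] [ 0.4863 -0.2707  0.034 ]
front_ledge 0.72 [321. 216.] [ 0.4641 -0.1298  0.034 ]
bin 0.94 [231. 154.] [0.6527 0.1309 0.    ]
bin 0.75 [194. 148.] [0.6701 0.243  0.    ]
bin 0.64 [375. 199.] [ 0.5254 -0.2863  0.    ]
bin 0.17 [379. 196.] [ 0.5352 -0.3004  0.    ]
catch_edge 0.59 [276. 160.] [ 0.6156 -0.0029  0.0535]
catch_edge 0.43 [232. 142.] [0.6681 0.1217 0.0535]
bay 0.58 [382. 196.] [ 0.5229 -0.2963  0.05  ]
bay 0.49 [276. 158.] [ 0.6244 -0.0012  0.05  ]
groove 0.61 [231. 146.] [0.632  0.1165 0.1095]
side rail top 271 [0.6478 0.0744 0.1422] [ 0.6155 -0.0762  0.138 ] [0.709  0.3071 0.1477]
line [0.1362 0.9907 0.6439 0.0922] 82.17369
bin rect ((530.4700317382812, -291.73321533203125), (57.24504089355469, 114.75886535644531), 64.78309631347656) 982
sidetops ((532.9957885742188, -292.20489501953125), (57.17484664916992, 88.95278930664062), 65.81402587890625) 184
hook_tip 0.93 [377. 288.] [ 0.583 -0.31   0.068]
front_ledge 0.93 [324. 293.] [ 0.4869 -0.274   0.034 ]
bin 0.74 [333. 169.] [0.6913 0.3523 0.    ]
bin 0.67 [345. 310.] [ 0.5289 -0.2946  0.    ]
bin 0.66 [337. 192.] [0.6568 0.1906 0.    ]
bin 0.22 [409. 280.] [ 0.703  -0.2285  0.    ]
catch_edge 0.5 [345. 212.] [ 0.6143 -0.006   0.0535]
bay 0.55 [349. 211.] [0.6275 0.0012 0.05  ]
groove 0.86 [343. 172.] [0.6427 0.1154 0.1095]
```

View pics/crop.png

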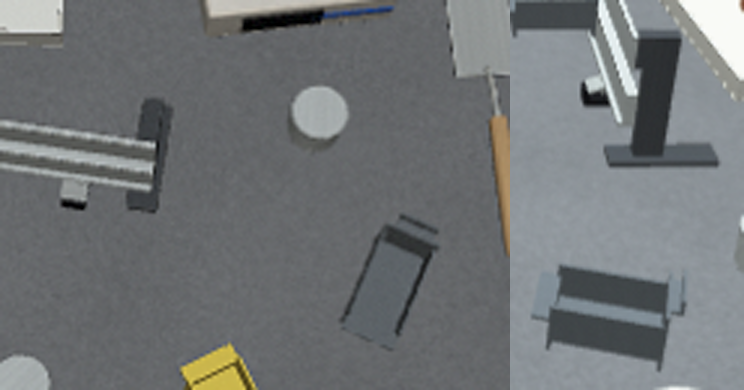

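The crop confirms it: the grey bin, with its hook at the upper right and ledge at the lower left (top view), is the loose one. The small catch in the crop at (73,193) marks the free bay at y = -120. Next I'll plan a leaned grasp, with the gripper body leaning towards the bin's front.

```bash
cat >> h.py <<'E'
def Ry(a): return R.from_euler('y',a).as_matrix()
def Rz(a): return R.from_euler('z',a).as_matrix()
def tool(yaw,lean,gp,back=.019,flip=1):
    """tool pose: lean>0 leans gripper body to -x of yawed frame; gp=grasp point"""
    B=Rz(yaw);z=B@[np.sin(lean),0,-np.cos(lean)];y=flip*B[:,1];x=np.cross(y,z)
    return np.array(gp)+back*z, np.stack([x,y,z],1)
def rows(p1,R1,n=None,cur=None):
    o=bot.get_obs()
    p,Q=(np.array(o['eef_pos']),R.from_quat(o['tool_rot']).as_matrix()) if cur is None else cur
    w=R.from_matrix(Q.T@R1).as_rotvec();L=np.linalg.norm(p1-p)
    n=n or int(max(np.ceil(L/.05),np.ceil(np.linalg.norm(w)/.16),1));out=[]
    for i in range(n):
        q=p+(p1-p)/(n-i);W=R.from_matrix(Q.T@R1).as_rotvec()/(n-i)
        s=Q.T@(q-p)*1000
        s=np.round(s,1);W=np.round(W,3);out.append([s.tolist(),W.tolist()])
        p=p+Q@s/1000;Q=Q@R.from_rotvec(W).as_matrix()
    print(str(out).replace(' ',''),'n',n);return p,Q
E
python3 - <<'E'
from h import *
np.set_printoptions(precision=4,suppress=True)
o=bot.get_obs();print(o['clock'],o['eef_pos'],R.from_quat(o['tool_rot']).as_matrix(),o['joint_pos'])
c=shot('wrist');print(c['tool_from_camera'])
yaw=np.radians(-23.9);B=Rz(yaw);g=np.array([.533,-.2922,.03])+[0,0,.14]
for f in(1,-1):rows(*tool(yaw,.6,g-.03*B[:,0],flip=f))
E
```

```text
1.7 [ 0.1955 -0.4602  0.2313] [[ 0.9204  0.3911  0.    ]
 [ 0.3911 -0.9204  0.    ]
 [ 0.     -0.     -1.    ]] [-1.169   0.2406  0.005   1.3352  0.      1.5708]
[[ 0.0007 -0.9599 -0.2805  0.0704]
 [ 1.      0.0007  0.0001  0.0018]
 [ 0.0001 -0.2805  0.9599 -0.1427]
 [ 0.      0.      0.      1.    ]]
[[[24.2,-2.4,5.1],[-0.046,-0.02,-0.149]],[[24.4,1.0,4.6],[-0.046,-0.02,-0.149]],[[24.1,4.4,4.3],[-0.046,-0.02,-0.149]],[[23.3,7.7,4.1],[-0.046,-0.02,-0.149]],[[22.0,10.9,4.0],[-0.046,-0.02,-0.149]],[[20.2,13.9,4.2],[-0.046,-0.02,-0.149]],[[18.0,16.5,4.5],[-0.046,-0.02,-0.149]],[[15.5,18.8,5.0],[-0.046,-0.02,-0.149]],[[12.6,20.7,5.6],[-0.046,-0.02,-0.149]],[[9.6,22.1,6.3],[-0.046,-0.02,-0.149]],[[6.4,22.9,7.2],[-0.046,-0.02,-0.15]],[[3.0,23.3,8.2],[-0.046,-0.02,-0.149]],[[-0.2,23.1,9.3],[-0.046,-0.02,-0.15]],[[-3.5,22.3,10.3],[-0.047,-0.021,-0.149]],[[-6.5,21.1,11.5],[-0.046,-0.02,-0.15]]] n 15
[[[45.4,-4.6,9.6],[-0.031,0.071,0.099]],[[43.9,-9.4,12.6],[-0.031,0.071,0.099]],[[41.8,-14.0,15.3],[-0.031,0.071,0.099]],[[39.0,-18.5,17.6],[-0.031,0.07,0.099]],[[35.6,-22.8,19.6],[-0.031,0.071,0.099]],[[31.7,-26.8,21.2],[-0.03,0.07,0.1]],[[27.3,-30.4,22.4],[-0.031,0.071,0.099]],[[22.5,-33.6,23.3],[-0.03,0.07,0.1]]] n 8
```

```bash
python3 -m creep '[[[45.4,-4.6,9.6],[-0.031,0.071,0.099]],[[43.9,-9.4,12.6],[-0.031,0.071,0.099]],[[41.8,-14,15.3],[-0.031,0.071,0.099]],[[39,-18.5,17.6],[-0.031,0.07,0.099]],[[35.6,-22.8,19.6],[-0.031,0.071,0.099]],[[31.7,-26.8,21.2],[-0.03,0.07,0.1]],[[27.3,-30.4,22.4],[-0.031,0.071,0.099]],[[22.5,-33.6,23.3],[-0.03,0.07,0.1]],[[0,0,0],[0,0,0]]]' 85
python3 - <<'E'
from h import *
np.set_printoptions(precision=4,suppress=True)
c=shot('wrist');cv2.imwrite('pics/w1.png',c['image']);print(c['obs']['joint_pos'],c['W'][:3,3])
P=cloud(c).reshape(-1,3)
near=np.linalg.norm(P[:,:2]-[.533,-.292],axis=1)<.075
for lo,hi in((.043,.049),(.03,.037),(.050,.075),(.028,.08)):
    m=near&(P[:,2]>lo)&(P[:,2]<hi);q=P[m];print(lo,len(q),cv2.minAreaRect((q[:,:2]*1000).astype(np.float32)) if len(q)>5 else '')
for n,z in(('hook_tip',.068),('front_ledge',.034),('sides',.013)):
    for d in vision.place_of(c,n)[:2]: print(n,d['score'],d['position'],onz(c,d['position'],z),depth(c,d['position']))
E
```

```text
clock: 2.88
eef_pos: [0.5157, -0.2809, 0.1523]
tool_rot: [0.936, -0.195, 0.288, 0.06]
ft_force: [-0.8, 0.5, 0.3]
grip_width: 0.085
grasp_force: 0.0
[-0.5348  0.1106 -0.5814  0.2855  0.0697  3.0401] [ 0.4962 -0.2743  0.3102]
0.043 721 ((532.4359741210938, -293.81103515625), (52.03728103637695, 87.09284973144531), 66.57158660888672)
0.03 1433 ((525.998779296875, -291.178955078125), (51.88765335083008, 101.08324432373047), 66.51571655273438)
0.05 943 ((577.7767944335938, -313.42974853515625), (51.9501953125, 13.878087043762207), 66.44591522216797)
0.028 3379 ((531.887451171875, -293.58172607421875), (52.03620529174805, 113.85881042480469), 66.5879135131836)
hook_tip 0.94 [282.5, 194.5] [ 0.5806 -0.3146  0.068 ] [ 0.5809 -0.3148  0.0669]
hook_tip 0.94 [546.1, 348.3] [ 0.3938 -0.4422  0.068 ] [ 0.4579 -0.3371  0.2197]
front_ledge 0.63 [280.6, 319.7] [ 0.4866 -0.2719  0.034 ] [ 0.4866 -0.2719  0.034 ]
```

View pics/w1.png

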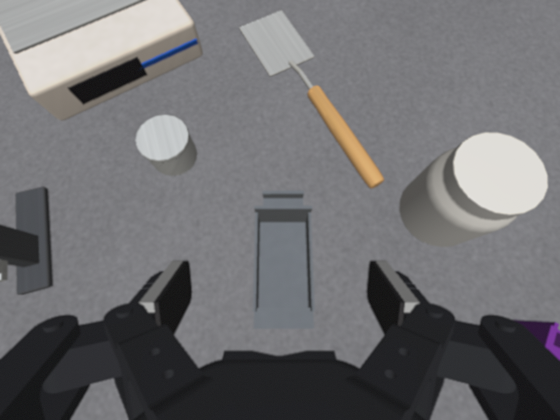

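The wrist view shows the grey bin at (283,260) between the fingers, hook up and ledge down. The estimates agree within about 2 mm: centre (0.533,-0.2937), yaw -23.5°. Joint 6 would hit its limit at the bay in this orientation, so I'll use the half-turned grasp.

```bash
python3 -m creep '[[[0,0,0],[0,0,-0.175]],[[0,0,0],[0,0,-0.175]],[[0,0,0],[0,0,-0.175]],[[0,0,0],[0,0,-0.175]],[[0,0,0],[0,0,-0.175]],[[0,0,0],[0,0,-0.175]],[[0,0,0],[0,0,-0.175]],[[0,0,0],[0,0,-0.175]],[[0,0,0],[0,0,-0.175]]]' && python3 -m creep '[[[0,0,0],[0,0,-0.175]],[[0,0,0],[0,0,-0.175]],[[0,0,0],[0,0,-0.175]],[[0,0,0],[0,0,-0.175]],[[0,0,0],[0,0,-0.175]],[[0,0,0],[0,0,-0.175]],[[0,0,0],[0,0,-0.175]],[[0,0,0],[0,0,-0.175]],[[0,0,0],[0,0,-0.175]],[[0,0,0],[0,0,0]]]'
python3 - <<'E'
from h import *
print(np.round(bot.get_obs()['joint_pos'],3))
yaw=np.radians(-23.5)
rows(*tool(yaw,.6,[.533,-.2937,.030]),n=6)
E
```

```text
clock: 4.2
eef_pos: [0.515, -0.2863, 0.1553]
tool_rot: [0.799, 0.524, 0.16, 0.249]
ft_force: [-0.4, -0.5, 0.3]
grip_width: 0.0849
grasp_force: 0.0
clock: 5.45
eef_pos: [0.515, -0.286, 0.1551]
tool_rot: [0.196, 0.935, -0.063, 0.289]
ft_force: [-0.5, -0.3, -0.6]
grip_width: 0.0853
grasp_force: 0.0
[-0.543  0.109 -0.578  0.287  0.07  -0.108]
[[[9.1,0.1,22.2],[-0.001,0.0,-0.0]],[[9.1,0.1,22.2],[-0.001,0.0,-0.0]],[[9.1,0.1,22.2],[-0.001,0.0,-0.0]],[[9.1,0.1,22.2],[-0.001,0.0,-0.0]],[[9.1,0.0,22.2],[-0.001,0.0,-0.001]],[[9.1,0.0,22.2],[-0.0,0.001,-0.0]]] n 6
```

```bash
python3 -m creep '[[[9.1,0.1,22.2],[-0.001,0,0]],[[9.1,0.1,22.2],[-0.001,0,0]],[[9.1,0.1,22.2],[-0.001,0,0]],[[9.1,0.1,22.2],[-0.001,0,0]],[[9.1,0.0,22.2],[0,0,0]],[[9.1,0,22.2],[0,0,0]],[[0,0,0],[0,0,0]]]' && python3 -m creep '[[[0,0,0],[0,0,0]],[[0,0,0],[0,0,0]],[[0,0,0],[0,0,0]],[[0,0,0],[0,0,0]],[[0,0,0],[0,0,0]],[[0,0,0],[0,0,0]]]' 30
python3 - <<'E'
from h import *
o=bot.get_obs();p=np.array(o['eef_pos']);Q=R.from_quat(o['tool_rot']).as_matrix();print(p,o['grip_width'],o['grasp_force'])
rows(p+[0,0,.12],Q)
E
```

```text
clock: 6.32
eef_pos: [0.5417, -0.2965, 0.0115]
tool_rot: [0.195, 0.936, -0.06, 0.287]
ft_force: [-1.0, 0.2, 0.8]
grip_width: 0.0851
grasp_force: 0.0
clock: 7.08
eef_pos: [0.5438, -0.297, 0.0152]
tool_rot: [0.193, 0.935, -0.061, 0.291]
ft_force: [-3.1, 0.4, 7.8]
grip_width: 0.0511
grasp_force: 62.8
[ 0.5437657  -0.29704445  0.01521967] 0.05109181592949976 62.813730239868164
[[[-22.7,-0.1,-32.9],[0.0,0.0,0.0]],[[-22.7,-0.0,-33.0],[0.0,0.0,0.0]],[[-22.6,-0.1,-32.9],[0.0,0.0,0.0]]] n 3
```

```bash
cat >> h.py <<'E'
import json,os
def pose(o=None):
    o=o or bot.get_obs();T=np.eye(4);T[:3,:3]=R.from_quat(o['tool_rot']).as_matrix();T[:3,3]=o['eef_pos'];return T
def M(p,Q):
    T=np.eye(4);T[:3,:3]=Q;T[:3,3]=p;return T
def bay_T(): d=json.load(open('bay.json'));return M(d['p'],Rz(d['yaw']))
def bin_at(fx,fz,th,dy=0):
    """bin pose in world: foot (rear bottom edge) at bay (fx,dy,fz) mm, nose-up th"""
    Q=Ry(th);f=np.array([fx,dy,fz])/1000
    return bay_T()@M(f-Q@[.045,0,0],Q)
def to_bin(fx,fz,th,dy=0,n=None,cur=None):
    X=bin_at(fx,fz,th,dy)@np.linalg.inv(np.load('Tb.npy'));return rows(X[:3,3],X[:3,:3],n,cur)
def bin_now():
    X=np.linalg.inv(bay_T())@pose()@np.load('Tb.npy');f=X@[.045,0,0,1]
    return np.round(f[:3]*1000,1),np.round(R.from_matrix(X[:3,:3]).as_euler('zyx'),3)
E
python3 - <<'E'
from h import *
T=pose();yaw=np.radians(-23.5);b=M([.533,-.2937,0],Rz(yaw));X=np.linalg.inv(T)@b
print(np.round(X,4));X[1,3]=0
# keep bin y exactly along tool -/+y
print(R.from_matrix(X[:3,:3]).as_euler('yxz'))
a=R.from_matrix(X[:3,:3]).as_euler('yxz');X[:3,:3]=R.from_euler('yxz',[a[0],0,a[2]] if abs(a[2])<.1 or abs(abs(a[2])-np.pi)<.1 else a).as_matrix();print(np.round(X,4))
np.save('Tb.npy',X);json.dump(dict(p=[.627,-.003,.05],yaw=np.radians(-7.4)),open('bay.json','w'))
cur=(T[:3,3]+[0,0,.12],T[:3,:3])
to_bin(-110,25,.5,cur=cur)
E
python3 -m creep '[[[-22.7,0,-33],[0,0,0]],[[-22.7,0,-33],[0,0,0]],[[-22.6,0,-33],[0,0,0]],[[0,0,0],[0,0,0]]]'
```

```text
[[-8.237e-01 -2.200e-03 -5.670e-01  1.790e-02]
 [-1.600e-03  1.000e+00 -1.700e-03 -1.200e-03]
 [ 5.670e-01 -5.000e-04 -8.237e-01  6.200e-03]
 [ 0.000e+00  0.000e+00  0.000e+00  1.000e+00]]
[-2.53875367e+00 -4.88047633e-04  2.21867227e-03]
[[-0.8237 -0.0022 -0.567   0.0179]
 [-0.0018  1.     -0.0013  0.    ]
 [ 0.567   0.     -0.8237  0.0062]
 [ 0.      0.      0.      1.    ]]
[[[22.2,38.1,-10.0],[-0.014,0.071,-0.038]],[[21.3,39.0,-7.9],[-0.014,0.071,-0.038]],[[20.4,39.9,-5.9],[-0.014,0.071,-0.038]],[[19.2,40.7,-4.0],[-0.014,0.071,-0.038]],[[17.8,41.5,-2.1],[-0.015,0.071,-0.038]],[[16.3,42.2,-0.2],[-0.014,0.071,-0.038]],[[14.6,42.7,1.5],[-0.014,0.07,-0.039]]] n 7
clock: 7.58
eef_pos: [0.5457, -0.2976, 0.1386]
tool_rot: [0.193, 0.934, -0.062, 0.293]
ft_force: [1.4, 0.6, -0.9]
grip_width: 0.0514
grasp_force: 63.7
```

```bash
python3 -m creep '[[[22.2,38.1,-10],[-0.014,0.071,-0.038]],[[21.3,39,-7.9],[-0.014,0.071,-0.038]],[[20.4,39.9,-5.9],[-0.014,0.071,-0.038]],[[19.2,40.7,-4],[-0.014,0.071,-0.038]],[[17.8,41.5,-2.1],[-0.015,0.071,-0.038]],[[16.3,42.2,-0.2],[-0.014,0.071,-0.038]],[[14.6,42.7,1.5],[-0.014,0.07,-0.039]],[[0,0,0],[0,0,0]]]'
python3 - <<'E'
from h import *
np.set_printoptions(precision=4,suppress=True)
print(bin_now(),np.round(bot.get_obs()['joint_pos'],2))
s=shot('side');c=shot('wrist');t=shot('top')
a=cv2.resize(s['image'][120:270,230:430],None,fx=2,fy=2,interpolation=cv2.INTER_CUBIC)
cv2.imwrite('pics/m1.png',np.vstack([np.hstack([a,cv2.resize(t['image'][100:250,200:400],None,fx=2,fy=2)]),cv2.resize(c['image'][:,:],(400,300)).repeat(1,0) if 0 else np.hstack([cv2.resize(c['image'],(400,300)),np.zeros((300,400,3),np.uint8)])])[:600])
for n,k in(('top',t),('side',s),('wrist',c)):
    P=cloud(k).reshape(-1,3)
    m=(abs(P[:,2]-.144)<.006)&(P[:,0]>.58)&(P[:,0]<.72)&(P[:,1]>-.04)&(P[:,1]<.27)
    q=P[m]
    if len(q)>20:
        l=cv2.fitLine(q[:,:2].astype(np.float32),cv2.DIST_HUBER,0,.01,.001).ravel();print(n,len(q),l,np.degrees(np.arctan2(l[1],l[0]))%180-90, q[:,2].mean())
    for q,z in(('catch_edge',.0535),('bay',.05),('hook_tip',0),('front_ledge',0),('groove',.1095)):
        for d in vision.place_of(k,q)[:3]:
            print(n,q,round(d['score'],2),np.round(d['position']),onz(k,d['position'],z) if z else '',depth(k,d['position']))
X=pose()@np.load('Tb.npy');print('pred hook',X@[.0535,0,.068,1],'ledge',X@[-.052,0,.034,1])
E
```

```text
clock: 8.57
eef_pos: [0.4942, 0.0171, 0.1016]
tool_rot: [0.061, 0.997, -0.003, 0.048]
ft_force: [0.3, -1.6, -2.5]
grip_width: 0.0511
grasp_force: 63.8
(array([-112.1,    3. ,   21.9]), array([ 0.006,  0.506, -0.002])) [ 0.04  0.26 -0.33  0.88 -0.02  0.17]
top 147 [0.1345 0.9909 0.6493 0.1735] -7.7273407 0.1428237864982734
top hook_tip 0.79 [439. 242.]  [ 0.4057 -0.4649  0.0049]
top hook_tip 0.74 [396. 237.]  [ 0.4162 -0.3451  0.0014]
top hook_tip 0.74 [422. 330.]  [ 0.1642 -0.4083  0.0027]
top front_ledge 0.89 [381. 326.]  [ 0.1747 -0.2941  0.0162]
top front_ledge 0.79 [383. 278.]  [ 0.3013 -0.2969  0.0334]
top front_ledge 0.78 [457. 276.]  [ 0.3093 -0.5007  0.0347]
top groove 0.77 [230. 146.] [0.6339 0.1195 0.1095] [0.4593 0.0477 0.5525]
side 121 [0.1343 0.9909 0.6407 0.104 ] -7.715767 0.14215751577326005
side catch_edge 0.74 [338. 191.] [0.631  0.107  0.0535] [0.6274 0.0968 0.0595]
side catch_edge 0.43 [344. 211.] [ 0.6124 -0.0022  0.0535] [0.615  0.0047 0.049 ]
side bay 0.56 [351. 209.] [0.638 0.013 0.05 ] [ 0.6221 -0.0266  0.0759]
side hook_tip 0.87 [164. 348.]  [ 0.1743 -0.3839  0.0588]
side hook_tip 0.7 [322. 186.]  [0.5537 0.0227 0.1227]
side hook_tip 0.68 [258. 255.]  [ 0.3664 -0.1405  0.0431]
side front_ledge 0.93 [252. 412.]  [ 0.3106 -0.5062  0.0339]
side front_ledge 0.76 [173. 310.]  [ 0.1807 -0.2734  0.033 ]
side front_ledge 0.73 [239. 312.]  [ 0.3078 -0.2973  0.0337]
side groove 0.93 [346. 172.] [0.6491 0.1132 0.1095] [0.6353 0.0764 0.1289]
wrist front_ledge 0.7 [ 72. 185.]  [ 0.4533 -0.1272  0.0338]
wrist front_ledge 0.68 [275. 223.]  [0.4497 0.0183 0.1482]
pred hook [0.557  0.0068 0.1295 1.    ] ledge [0.4491 0.0207 0.1505 1.    ]
```

View pics/m1.png

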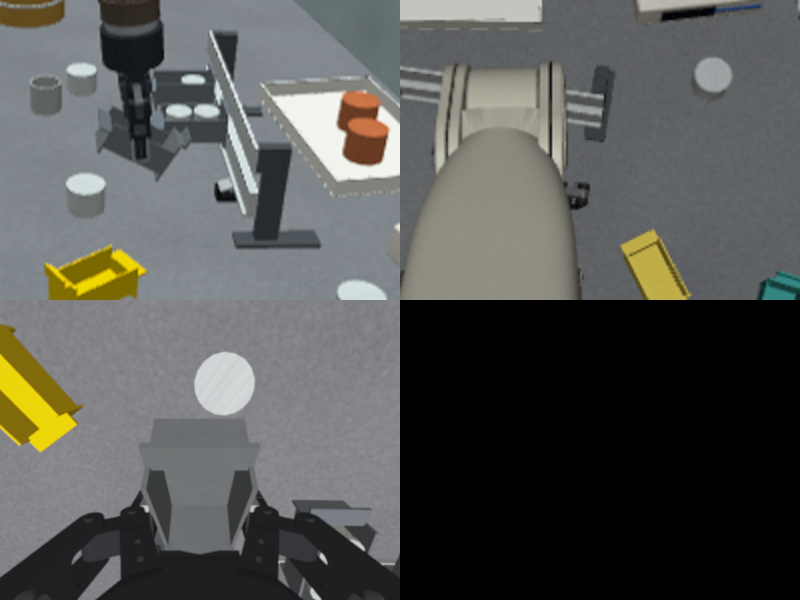

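Run:
```python
from h import *
np.set_printoptions(precision=2,suppress=True)
json.dump(dict(p=[.6238,-.0031,.05],yaw=np.radians(-7.7)),open('bay.json','w'))
h=lambda P,T:1000*((P-T[:3,3])@T[:3,:3])
B=bay_T();print(bin_now())
for n in('side','top','wrist'):
    c=shot(n);P=cloud(c).reshape(-1,3);q=h(P,B);print(n)
    m=(q[:,2]>64)&(q[:,2]<90)&(abs(q[:,1])<300)&(abs(q[:,0])<8)
    if m.sum()>20:
        for lo,hi in((-50,0),(0,100),(100,200),(200,300)):
            k=m&(q[:,1]>lo)&(q[:,1]<hi);print(' upper front x',lo,k.sum(),np.median(q[k,0]) if k.any() else '')
        k=(abs(q[:,0]-2)<4)&(q[:,2]>91);print(' top z pct',np.nanpercentile(q[k&(abs(q[:,1])<200),2],[50,95]), 'y ext', np.nanpercentile(q[(q[:,2]>80)&(q[:,2]<100)&(abs(q[:,0])<30)&(q[:,1]>-90)&(q[:,1]<330),1],[0,1,99,100]))
        k=(q[:,2]>10)&(q[:,2]<30)&(abs(q[:,1])<50)&(abs(q[:,0])<8);print(' lower front x',k.sum(),np.median(q[k,0]) if k.any() else '')
        k=(q[:,2]>-8)&(q[:,2]<8)&(abs(q[:,1])<40)&(q[:,0]<-6)&(q[:,0]>-40);print(' catch',k.sum(),q[k].min(0),q[k].max(0),np.median(q[k],0))
    X=pose()@np.load('Tb.npy');b=h(P,X)
    m=(abs(b[:,0])<65)&(b[:,2]>-8)&(b[:,2]<75)&(abs(b[:,1]+26)<5)
    if m.sum()>50:
        s=b[m&(b[:,2]>5)&(b[:,2]<48)];print(' side wall n',len(s),np.median(s[:,1]),np.percentile(s,[2,98],axis=0),cv2.minAreaRect(s[:,[0,2]].astype(np.float32)))
    m=(abs(b[:,0])<65)&(b[:,2]>50)&(b[:,2]<75)&(abs(b[:,1])<40)&(b[:,0]>38)
    print(' hook',m.sum(),np.percentile(b[m],[1,50,99],axis=0) if m.any() else '')
    m=(abs(b[:,0]+52)<9)&(abs(b[:,2]-34)<8)&(abs(b[:,1])<40)
    print(' ledge',m.sum(),np.percentile(b[m],[1,50,99],axis=0) if m.any() else '')
```

```text
(array([-107.7,    0.7,   24. ]), array([ 0.01,  0.5 , -0.  ]))
side
 upper front x -50 47 0.8545199463603863
 upper front x 0 74 1.173308721980749
 upper front x 100 60 1.3847852685567585
 upper front x 200 49 1.3696584739093984
 top z pct [92.93 94.33] y ext [-69.8  -67.94 307.92 309.18]
 lower front x 65 1.237138322521665
 catch 48 [-26.74 -11.66  -7.42] [-6.03 17.43  2.65] [-16.25  -0.4   -1.92]
 side wall n 370 -25.852853969873898 [[-49.42 -29.65   8.05]
 [ 44.03 -22.36  44.85]] ((-6.739002227783203, 25.96697998046875), (103.5035171508789, 41.82556915283203), 0.3672753572463989)
 hook 79 [[ 41.23 -24.84  50.3 ]
 [ 49.82  -3.21  55.91]
 [ 55.31  23.02  67.17]]
 ledge 70 [[-59.27 -28.01  28.8 ]
 [-50.27  -4.86  32.34]
 [-43.4   25.8   40.99]]
top
 upper front x -50 42 1.3167917250332666
 upper front x 0 0 
 upper front x 100 75 -0.4989790861386574
 upper front x 200 135 0.47607042002673366
 top z pct [94.21 96.81] y ext [-67.08 -66.24 311.05 312.55]
 lower front x 31 0.9491418384671247Traceback (most recent call last):
  File "<stdin>", line 14, in <module>
    return umr_minimum(a, axis, None, out, keepdims, initial, where)
ValueError: zero-size array to reduction operation minimum which has no identity
```

Measured against the clouds, the rail and held bin agree within about 1 mm after a small correction. Next is the entry at 0.5 rad nose-up.

Run:
```python
from h import *
json.dump(dict(p=[.6247,-.0026,.05],yaw=np.radians(-7.7)),open('bay.json','w'))
print(bin_now());c=to_bin(-65,-2,.5,n=3);c=to_bin(-48,-2,.5,n=2,cur=c)
c=to_bin(-30,-2,.5,n=4,cur=c)
```

```text
(array([-1.085e+02,  1.000e-01,  2.400e+01]), array([ 0.007,  0.502, -0.003]))
[[[-13.5,-0.1,10.1],[0.0,-0.001,0.002]],[[-13.6,-0.1,10.1],[0.001,-0.001,0.002]],[[-13.5,-0.0,10.1],[0.0,-0.0,0.002]]] n 3
[[[-8.5,-0.0,0.9],[0.0,-0.0,0.0]],[[-8.4,-0.0,0.8],[0.0,-0.0,0.0]]] n 2
[[[-4.5,-0.0,0.5],[0.0,-0.0,0.0]],[[-4.5,-0.0,0.5],[0.0,-0.0,0.0]],[[-4.5,-0.0,0.4],[0.0,-0.0,0.0]],[[-4.4,-0.1,0.5],[0.0,-0.0,0.0]]] n 4
```

```bash
python3 -m creep '[[[-13.5,-0.1,10.1],[0,-0.001,0.002]],[[-13.5,-0.1,10.1],[0,-0.001,0.002]],[[-13.5,0,10.1],[0,0,0.002]],[[-8.5,0,0.9],[0,0,0]],[[-8.4,0,0.8],[0,0,0]],[[0,0,0],[0,0,0]]]'
python3 - <<'E'
from h import *
np.set_printoptions(precision=2,suppress=True)
print(bin_now());h=lambda P,T:1000*((P-T[:3,3])@T[:3,:3])
c=shot('side');P=cloud(c).reshape(-1,3)
X=pose(c['obs'])@np.load('Tb.npy');b=h(P,X);q=h(P,bay_T())
m=(abs(b[:,0])<65)&(b[:,2]>50)&(b[:,2]<75)&(abs(b[:,1])<40)&(b[:,0]>38)&(q[:,0]<-2)
print('hook bin fr',m.sum(),np.percentile(b[m],[1,50,99],axis=0));print('bay fr',np.percentile(q[m],[1,50,99],axis=0))
s=b[(abs(b[:,0])<65)&(b[:,2]>5)&(b[:,2]<48)&(abs(b[:,1]+26)<5)];print(cv2.minAreaRect(s[:,[0,2]].astype(np.float32)))
c=to_bin(-30,-2,.5,n=4)
E
```

```text
clock: 10.32
eef_pos: [0.5558, 0.0068, 0.0779]
tool_rot: [0.066, 0.996, -0.003, 0.052]
ft_force: [0.2, 0.3, -2.4]
grip_width: 0.0516
grasp_force: 63.9
(array([-47.1,   0.1,  -1.7]), array([-0. ,  0.5,  0. ]))
hook bin fr 76 [[ 40.99 -26.07  50.27]
 [ 50.65  -2.4   55.91]
 [ 55.56  24.2   67.39]]
bay fr [[-25.4  -26.05  41.47]
 [-15.43  -2.38  46.73]
 [ -6.81  24.22  54.12]]
((-7.452384948730469, 25.748619079589844), (105.8797378540039, 40.996498107910156), 0.31681838631629944)
[[[-4.4,-0.0,0.5],[0.0,-0.0,-0.0]],[[-4.4,-0.0,0.5],[0.0,-0.0,-0.0]],[[-4.5,-0.0,0.5],[0.001,-0.0,-0.0]],[[-4.4,-0.0,0.6],[0.0,-0.0,-0.0]]] n 4
```

Everything agrees, so I'll go in.

```bash
python3 -m creep '[[[-4.4,0,0.5],[0,0,0]],[[-4.5,0,0.5],[0,0,0]],[[-4.4,0,0.5],[0,0,0]],[[-4.4,0,0.5],[0,0,0]],[[0,0,0],[0,0,0]]]'
python3 - <<'E'
from h import *
print(bin_now())
c=to_bin(-27.5,8,.5,n=4)
c=to_bin(-22.5,5.5,.4,n=3,cur=c)
c=to_bin(-17.3,3.3,.3,n=3,cur=c)
c=to_bin(-14.6,2.4,.25,n=2,cur=c)
E
```

```text
clock: 11.0
eef_pos: [0.573, 0.0045, 0.0774]
tool_rot: [0.066, 0.996, -0.003, 0.051]
ft_force: [0.5, 0.6, -1.8]
grip_width: 0.0509
grasp_force: 63.9
(array([-29.9,   0.1,  -2.1]), array([-0.   ,  0.5  ,  0.001]))
[[[-0.8,-0.0,-2.5],[0.0,-0.0,-0.0]],[[-0.9,-0.0,-2.4],[0.0,-0.0,-0.0]],[[-0.8,-0.0,-2.5],[0.001,-0.0,-0.0]],[[-0.9,-0.0,-2.4],[0.0,-0.0,-0.0]]] n 4
[[[-0.5,-0.0,1.7],[0.0,-0.033,-0.0]],[[-0.5,-0.0,1.7],[0.0,-0.034,-0.0]],[[-0.5,-0.1,1.7],[0.001,-0.033,-0.0]]] n 3
[[[-0.5,0.0,1.8],[-0.0,-0.033,-0.0]],[[-0.5,0.0,1.7],[-0.0,-0.034,-0.0]],[[-0.4,0.0,1.8],[-0.0,-0.033,-0.0]]] n 3
[[[-0.4,0.0,1.3],[-0.0,-0.025,-0.0]],[[-0.3,0.0,1.4],[-0.0,-0.025,-0.0]]] n 2
```

```bash
python3 -m creep '[[[-0.8,0,-2.5],[0,0,0]],[[-0.9,0,-2.4],[0,0,0]],[[-0.8,0,-2.5],[0,0,0]],[[-0.9,0,-2.4],[0,0,0]],[[0,0,0],[0,0,0]]]' && python3 -m creep '[[[-0.5,0,1.7],[0,-0.033,0]],[[-0.5,0,1.7],[0,-0.034,0]],[[-0.5,0,1.7],[0,-0.033,0]],[[-0.5,0,1.8],[0,-0.033,0]],[[-0.5,0,1.7],[0,-0.034,0]],[[-0.4,0,1.8],[0,-0.033,0]],[[-0.4,0,1.3],[0,-0.025,0]],[[-0.3,0,1.4],[0,-0.025,0]],[[0,0,0],[0,0,0]]]'
python3 - <<'E'
from h import *
np.set_printoptions(precision=2,suppress=True)
print(bin_now());h=lambda P,T:1000*((P-T[:3,3])@T[:3,:3])
c=shot('side');P=cloud(c).reshape(-1,3)
X=pose(c['obs'])@np.load('Tb.npy');b=h(P,X)
s=b[(abs(b[:,0])<65)&(b[:,2]>5)&(b[:,2]<48)&(abs(b[:,1]+26)<5)];print(cv2.minAreaRect(s[:,[0,2]].astype(np.float32)))
cv2.imwrite('pics/m2.png',cv2.resize(c['image'][120:270,230:430],None,fx=3,fy=3,interpolation=cv2.INTER_CUBIC))
E
```

```text
clock: 11.62
eef_pos: [0.5752, 0.0042, 0.0879]
tool_rot: [0.066, 0.996, -0.003, 0.051]
ft_force: [-0.7, 0.6, -0.4]
grip_width: 0.0511
grasp_force: 63.9
clock: 12.75
eef_pos: [0.5801, 0.0035, 0.0749]
tool_rot: [0.065, 0.983, -0.011, 0.174]
ft_force: [0.3, 0.6, -2.3]
grip_width: 0.0515
grasp_force: 63.9
(array([-16.1,   0. ,   1.8]), array([0.  , 0.25, 0.  ]))
((2.9689712524414062, 26.640857696533203), (42.07035827636719, 121.62715148925781), 89.7690200805664)
```

View pics/m2.png

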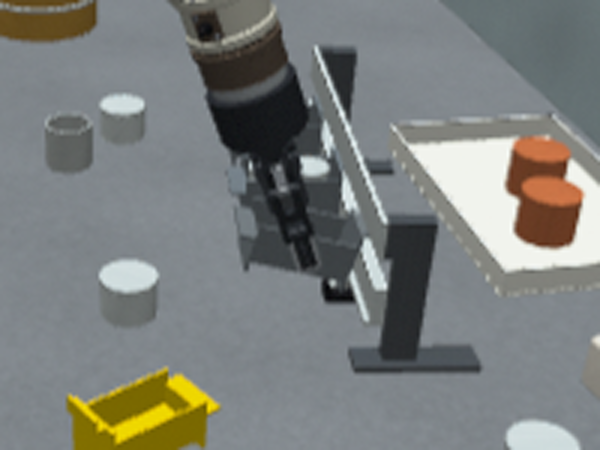

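The side view shows the bin at about (300,235), nose-up, with its lip behind the slat and no contact forces. I'll nudge it 1 mm towards the rail and release gently.

```bash
python3 -m creep '[[[-1,0,0.4],[0,0,0]],[[0,0,0],[0,0,0]],[[0,0,0],[0,0,0]]]' && python3 -m creep '[[[0,0,0],[0,0,0]],[[0,0,0],[0,0,0]],[[0,0,0],[0,0,0]],[[0,0,0],[0,0,0]]]' 64
python3 - <<'E'
from h import *
np.set_printoptions(precision=2,suppress=True)
h=lambda P,T:1000*((P-T[:3,3])@T[:3,:3])
c=shot('side');q=h(cloud(c).reshape(-1,3),bay_T())
s=q[(abs(q[:,1]+26)<6)&(q[:,0]>-115)&(q[:,0]<-2)&(q[:,2]>-5)&(q[:,2]<75)];r=cv2.minAreaRect(s[:,[0,2]].astype(np.float32));print(len(s),r)
w=shot('wrist')
for n in('front_ledge','hook_tip'):
  for k in(c,w):
    for d in vision.place_of(k,n)[:6]:
        p=h(depth(k,d['position']),bay_T())
        if abs(p[1])<50:print(n,d['score'],np.round(d['position']),p)
E
```

```text
clock: 13.18
eef_pos: [0.5824, 0.0032, 0.0755]
tool_rot: [0.065, 0.982, -0.011, 0.175]
ft_force: [-0.4, -0.0, -1.7]
grip_width: 0.0516
grasp_force: 63.9
clock: 13.68
eef_pos: [0.5823, 0.0033, 0.0756]
tool_rot: [0.065, 0.982, -0.011, 0.175]
ft_force: [0.4, -0.4, 0.6]
grip_width: 0.0639
grasp_force: 0.0
366 ((-55.42808532714844, 30.56195640563965), (57.917633056640625, 112.15632629394531), 84.7433853149414)
front_ledge 0.8 [312. 196.] [-98.59  -1.66  52.71]
front_ledge 0.71 [280. 208.] [-99.61  -1.47  53.39]
hook_tip 0.92 [353. 190.] [  0.4  -21.86  80.81]
```

The ledge reads z = 53 mm in the bay frame (34 when seated), so the bin hangs by itself at about 0.2 rad. I'll back out, close the fingers and go above the ledge.

```bash
python3 - <<'E'
from h import *
o=bot.get_obs();B=bay_T();T=pose(o);p=T[:3,3]-.09*T[:3,2]
X=(B@[-.098,-.001,.075,1])[:3]
P,Q=tool(np.radians(-7.7),0.1,X,back=0)
print(np.round(np.linalg.inv(B)@[*p,1],3))
rows(P,Q,cur=(p,T[:3,:3]),n=5)
E
python3 -m creep '[[[0,0,-10],[0,0,0]],[[0,0,-20],[0,0,0]],[[0,0,-30],[0,0,0]],[[0,0,-30],[0,0,0]],[[0,0,0],[0,0,0]]]'
```

```text
[-0.074 -0.     0.11   1.   ]
[[[6.9,-0.2,4.9],[0.0,0.05,0.0]],[[6.7,-0.2,5.2],[0.0,0.051,0.0]],[[6.4,-0.2,5.6],[0.001,0.05,0.001]],[[6.1,-0.2,5.9],[0.0,0.051,0.0]],[[5.8,-0.1,6.2],[0.001,0.05,0.001]]] n 5
clock: 14.6
eef_pos: [0.5529, 0.0074, 0.1635]
tool_rot: [0.065, 0.982, -0.011, 0.178]
ft_force: [0.1, 0.1, -0.2]
grip_width: 0.0641
grasp_force: 0.0
```

```bash
python3 -m creep '[[[6.9,-0.2,4.9],[0,0.05,0]],[[6.7,-0.2,5.2],[0,0.051,0]],[[6.4,-0.2,5.6],[0,0.05,0]],[[6.1,-0.2,5.9],[0,0.051,0]],[[5.8,-0.1,6.2],[0,0.05,0]],[[0,0,0],[0,0,0]],[[0,0,0],[0,0,0]],[[0,0,0],[0,0,0]]]' 0
python3 - <<'E'
from h import *
np.set_printoptions(precision=2,suppress=True)
h=lambda P,T:1000*((P-T[:3,3])@T[:3,:3]);B=bay_T()
print('tcp bay',h(pose()[:3,3],B))
c=shot('side');w=shot('wrist')
cv2.imwrite('pics/m3.png',np.hstack([cv2.resize(c['image'][140:240,270:390],(400,333),interpolation=cv2.INTER_CUBIC),cv2.resize(w['image'],(400,333))]))
for n in('front_ledge','hook_tip'):
  for k in(c,w):
    for d in vision.place_of(k,n)[:6]:
        p=h(depth(k,d['position']),B)
        if abs(p[1])<50:print(n,d['score'],np.round(d['position']),p)
E
```

```text
clock: 15.6
eef_pos: [0.5273, 0.0096, 0.1251]
tool_rot: [0.066, 0.997, -0.003, 0.05]
ft_force: [-0.8, -0.0, 0.6]
grip_width: 0.0
grasp_force: 0.0
tcp bay [-98.14  -0.97  75.09]
front_ledge 0.78 [314. 196.] [-95.07   1.94  48.2 ]
front_ledge 0.18 [269. 223.] [-211.73   -0.92  -32.97]
front_ledge 0.84 [279. 241.] [-100.84   -2.94   54.03]
hook_tip 0.6 [352. 191.] [  0.68 -12.65  73.31]
```

View pics/m3.png

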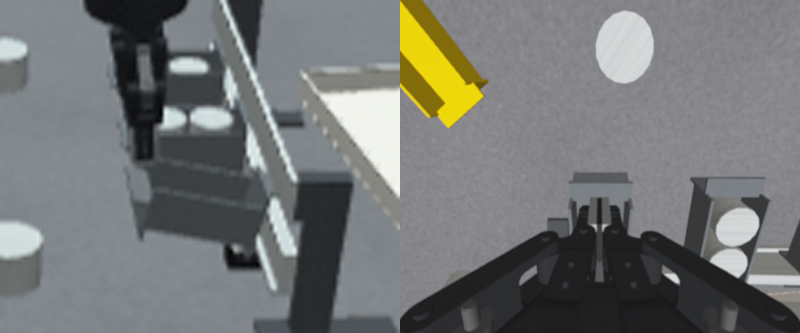

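The bin hangs nose-up by itself in the side crop at (200,205). In the wrist view the fingertips sit centrally over its ledge at (600,200). Now I'll press down.

```bash
python3 -m creep '[[[1,0,10],[0,0,0]],[[0.8,0,8],[0,0,0]],[[0.3,0,3],[0,0,0]],[[0.3,0,3],[0,0,0]],[[0.3,0,3],[0,0,0]],[[0.3,0,3],[0,0,0]],[[0,0,0],[0,0,0]]]'; python3 -m creep '[[[0.3,0,3],[0,0,0]],[[0.3,0,3],[0,0,0]],[[0.2,0,2],[0,0,0]],[[0.2,0,2],[0,0,0]],[[0,0,0],[0,0,0]]]'
python3 -c "
from h import *
h=lambda P,T:1000*((P-T[:3,3])@T[:3,:3])
print(h(pose()[:3,3],bay_T()))"
```

```text
clock: 16.77
eef_pos: [0.5279, 0.0096, 0.0951]
tool_rot: [0.066, 0.997, -0.003, 0.051]
ft_force: [-1.0, 0.1, 5.0]
grip_width: -0.0001
grasp_force: 2.6
clock: 17.4
eef_pos: [0.5271, 0.0096, 0.0842]
tool_rot: [0.066, 0.997, -0.003, 0.05]
ft_force: [-0.3, -0.2, -0.3]
grip_width: -0.0001
grasp_force: 0.0
[-98.395423    -0.98562809  34.21190617]
```

```bash
python3 -m creep '[[[0.1,0,1],[0,0,0]],[[0.1,0,1],[0,0,0]],[[0.1,0,1],[0,0,0]],[[0,0,0],[0,0,0]]]'
```

```text
clock: 17.9
eef_pos: [0.5274, 0.0096, 0.0817]
tool_rot: [0.066, 0.997, -0.003, 0.05]
ft_force: [0.8, -0.9, -0.3]
grip_width: 0.0001
grasp_force: 0.0
```

```bash
python3 -m creep '[[[-2,0,-20],[0,0,0]],[[-3,0,-40],[0,0,0]],[[20,0,-40],[0,0,0]],[[30,0,-40],[0,0,0]],[[0,0,0],[0,0,0]]]'
cat > chk.py <<'E'
from h import *
import sys
np.set_printoptions(precision=2,suppress=True)
h=lambda P,T:1000*((P-T[:3,3])@T[:3,:3]);B=bay_T()
c=shot('side');w=shot('wrist')
cv2.imwrite(sys.argv[1],np.hstack([cv2.resize(c['image'][150:240,290:380],(400,400),interpolation=cv2.INTER_CUBIC),cv2.resize(w['image'],(400,400))]))
q=h(cloud(c).reshape(-1,3),B)
s=q[(abs(q[:,1]+26)<5)&(q[:,0]>-115)&(q[:,0]<-4)&(q[:,2]>-20)&(q[:,2]<75)];print(len(s),cv2.minAreaRect(s[:,[0,2]].astype(np.float32)))
for n in('front_ledge','hook_tip'):
  for k in(c,w):
    for d in vision.place_of(k,n)[:6]:
        p=h(depth(k,d['position']),B)
        if abs(p[1])<50:print(n,d['score'],np.round(d['position']),p)
for k in (c,w):
    q=h(cloud(k).reshape(-1,3),B);m=(abs(q[:,0]+97)<12)&(abs(q[:,1])<30)&(abs(q[:,2]-34)<25)
    if m.any():print('ledge pts',m.sum(),np.percentile(q[m],[2,50,98],axis=0))
    m=(abs(q[:,0]+45)<30)&(abs(q[:,1])<20)&(abs(q[:,2]-13)<20)
    if m.sum()>30:print('floor slope',np.polyfit(q[m,0],q[m,2],1),m.sum())
E
python3 chk.py pics/m4.png
```

```text
clock: 18.52
eef_pos: [0.4696, 0.0175, 0.2199]
tool_rot: [0.066, 0.996, -0.002, 0.053]
ft_force: [0.6, -0.0, -0.2]
grip_width: -0.0003
grasp_force: 0.0
437 ((-53.731990814208984, 24.300798416137695), (99.65890502929688, 59.97542190551758), 0.45678797364234924)
front_ledge 0.98 [316. 204.] [-88.35 -10.15  31.77]
hook_tip 0.93 [277. 350.] [ 1.42 -3.67 76.25]
ledge pts 114 [[-104.52  -28.51   13.77]
 [ -92.95   -6.64   30.08]
 [ -85.39   25.19   42.5 ]]
ledge pts 834 [[-103.48  -27.84   28.14]
 [ -95.61   -2.32   31.18]
 [ -86.87   22.99   43.47]]
floor slope [ 0.02 12.69] 59
```

View pics/m4.png

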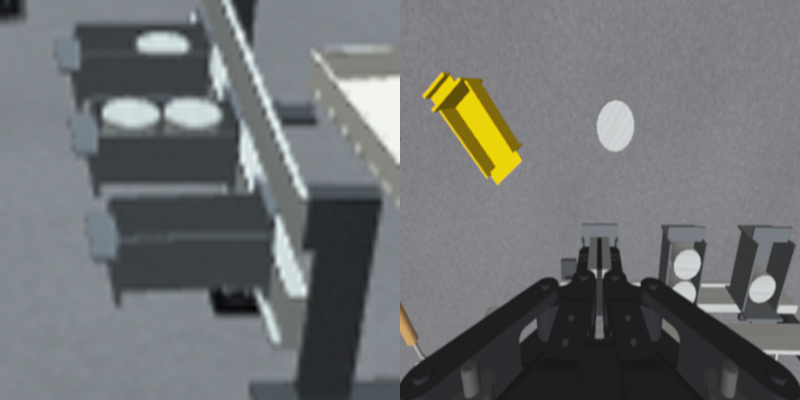

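The bin now sits level in line with its neighbours (left crop, 190,245). As a final check I'll compare its height and depth with the fixed bins in the same pictures.

Run:
```python
from h import *
np.set_printoptions(precision=2,suppress=True)
h=lambda P,T:1000*((P-T[:3,3])@T[:3,:3]);B=bay_T()
for n in('wrist','side','top'):
    q=h(cloud(shot(n)).reshape(-1,3),B)
    for y in(0,120,240):
        m=(abs(q[:,0]+97)<9)&(abs(q[:,1]-y)<30)&(abs(q[:,2]-33)<6)
        e=(q[:,0]<-60)&(q[:,0]>-130)&(abs(q[:,1]-y)<15)&(abs(q[:,2]-33)<6)
        s=(q[:,0]<-20)&(q[:,0]>-80)&(abs(abs(q[:,1]-y)-25)<4)&(abs(q[:,2]-45)<5)
        print(n,y,m.sum(),np.median(q[m],0) if m.any() else '','front x',np.percentile(q[e,0],3) if e.any() else '','walltop slope',np.polyfit(q[s,0],q[s,2],1) if s.sum()>15 else '', s.sum())
```

```text
wrist 0 708 [-97.45  -2.85  31.1 ] front x -103.4467413180388 walltop slope  0
wrist 120 737 [-95.77 120.59  33.97] front x -102.32339445378003 walltop slope [-0.  44.2] 426
wrist 240 815 [-95.99 239.98  33.76] front x -102.87385027220873 walltop slope [-0.   43.75] 750
side 0 74 [-96.85   0.3   29.92] front x -104.62337220241956 walltop slope [ 0.01 43.12] 57
side 120 56 [-96.29 119.35  32.25] front x -103.50949448786595 walltop slope [ 0.02 44.21] 35
side 240 43 [-95.98 234.28  32.77] front x -103.13571805245186 walltop slope [ 0.   43.47] 58
top 0 1 [-90.58 -26.1   30.88] front x  walltop slope [ 0.04 46.43] 20
top 120 0  front x  walltop slope  0
top 240 109 [-95.8  241.58  33.93] front x -103.37162886567616 walltop slope [-0.01 44.33] 66
```

The loose bin's ledge is 2–3 mm lower and its front about 1 mm further out than the fixed bins. That matches the 2 mm play of the lip behind the slat. A bin not past the catch would be nose-up instead, so it is seated, and the arm is clear.

```bash
python3 -c "
from workcell import workorder;print(workorder.job_done())"
```

```text
the job is handed in; nothing more can be done
None
```

The grey bin was hooked nose-up in the free bay, released, pressed down until it sat level (about 0.03 rad nose-down from lip play), let go with the arm clear, and handed in after about 19 s on the robot clock; I inferred that it snapped behind the catch from its angle and height, since I could not see the catch itself.

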